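# Gauge a sample cell and hold it in the roast meter's corner

## Robot

A 6-joint arm with a two-finger parallel gripper is mounted at the origin on the work surface. World frame = base frame: x ahead of the robot, y to its left, z up, the work surface at z = 0. Lengths are in m, angles in rad, forces in N, time in s.
With the tool pointing down it reaches from about 0.325 to 0.9 m from the base axis. Payload 6.1 kg.
Tool frame: the origin (TCP) lies midway between the tips of the shut fingers; the grasp point (between the pads) lies 19 mm behind it; z points along the fingers, y is the line along which they close (so a half turn about z gives the same grasp; the last joint's range is limited). The gripper opens to 85 mm and grips with 20 to 120 N. Pads are 22 mm wide; open, the fingers measure 114 mm over their backs; the gripper's body (76 mm by 85 mm) begins 54 mm behind the grasp point. The pads swing forward as they close: fully open they stand 13 mm farther back than shut.
Start: joints at [-1.294, 0.22, 1.526, -0, 1.395, -0.126], TCP at [0.245, -0.575, 0.231] pointing down, gripper open.
Joint ranges: [-2.98, 2.98], [-0.91, 2.08], [0.09, 2.57], [-1.24, 4.39], [0.2, 2.65], [-2.68, 2.68]. Speed limits (rad/s): [2.57, 2.57, 3.01, 3.14, 3.14, 3.14].

## Interface

Orientations are given as [roll, pitch, yaw] about the fixed x, y, z axes, in that order (R = Rz(yaw) Ry(pitch) Rx(roll)).
In Python, from plant import movep, move_l, set_joints, gripper_to, hold, inverse_kinematics, observe, get_image, get_calibration, Unreachable, job_done gives the robot as it stands. Calls block until the motion is done:
- movep(position, orientation): joint-space move of the TCP to a pose.
- move_l(position, feed=0.15, rotation=None, max_force=None): straight line of the TCP; rotation=None keeps the orientation; feed is the mean speed in m/s. With max_force (N) it stops when the force on the tool has changed by that much, and returns True; else False.
- set_joints(angles): joint-space move.
- gripper_to(opening, f_grip=None): finger opening in m; f_grip is the grip in N (None keeps the last); returns when the fingers have stopped.
- hold(seconds).
- inverse_kinematics(position, orientation): joint angles nearest the present ones, or None.
- observe(): the state.
- get_image(name): name is "side" or "top" or "wrist"; returns (picture, depth): 420x560x3 uint8, red, green, blue; 420x560 float32, m along the optical axis (not along the pixel's ray), 0 where there is no reading.
- get_calibration(name): a dict with "intrinsics" (3x3 intrinsics, pixels), "world_from_camera" (4x4, takes a point from camera to world coordinates). Camera axes: x right, y down, z forward; pixel columns grow to the right and rows downward; lengths in m; the calibration is good to about 2 mm. A picture is of the moment at which its call begins: read the wrist's pose just before it. get_calibration takes no time and is no camera call; for the wrist camera it gives the pose at the moment of the call.
A pose or a line that the arm cannot do raises Unreachable and nothing moves.
- job_done(): hands the job in; it is judged then, once.
The state is a dict: "time_s": time; "q": joint angles; "joint_velocities": joint speeds; "joint_torque": joint torques, N m; "eef_pos": TCP position; "tcp_rot": TCP orientation; "ft_force": force on the tool from outside, world axes, zero at the start; "torque": the same for the moment, N m; "opening": finger opening in m; "grasp_force": force on a finger pad.
Only numpy, scipy, OpenCV 4.12 (cv2) and the standard library are available. Lean on these libraries where they do the work, as an engineer would, in place of code of your own. Each camera call takes 0.05 s, during which the arm holds its last target. There are 200 camera calls.

## Task

Take the sample cell with the wider well and slide it all the way down over the gauge post to check its fit, then lift it off and stand it flat and square on the roast meter's stage, pushed into the corner so that it presses both sprung stops home at once. Finish while still holding it there: the stops push back, so keep hold of the cell and keep both stops pressed. Leave the other cell, the bowls, the spoon and the tub where they are.

Things in the scene. Friction and masses are not known exactly. Their poses are not given: they have to be found in the camera images.
- cell_wide: Sample cell, bare aluminium, 70 mm tall: a square foot 64 x 64 x 16 mm, above it a square neck 42 x 42 mm (from 16 to 70 mm height), sides parallel to the foot's, and down the middle a round well of 28 mm diameter open right through. 0.2 to 0.35 kg. This is the one to use. Stands upright on the table. Origin: centre of the underside; x and y parallel to its sides, z up.
- cell_narrow: Sample cell, bare aluminium, 70 mm tall: a square foot 64 x 64 x 16 mm, above it a square neck 42 x 42 mm (from 16 to 70 mm height), sides parallel to the foot's, and down the middle a round well of 14 mm diameter open right through. Same outside as the other cell, but its well is too narrow for the gauge post. About 0.36 kg. Stands upright on the table. Origin: centre of the underside; x and y parallel to its sides, z up.
- post: Gauge post, steel, fixed to the table: a round foot 72 mm across and 10 mm thick, and on it an upright pin of 24 mm diameter that reaches 60 mm above the table, its last 10 mm tapering to 12 mm across. A fitting cell goes down until it stands on the foot. Origin: centre of the foot's underside, on the table; z up.
- meter: Roast meter, fixed: white base, x -95 to 140, y -95 to 100 mm, its slippery top, the stage, 20 mm above the table, open to -x and -y. Low grey housings (tops at 38 mm) line its +x side (from x = 66) and +y side (from y = 66), each with a sprung steel stop in front; display box, 66 mm tall, from x = 95. Origin: on the table; x points to the stop_far side, y to the stop_left side, z up.
- seat (a point): Point on the stage top, 20 mm above the table, at (+20, +20) mm in the meter's axes, marked by a flat black disc 24 mm across: the centre of the cell's underside when both stops are pressed fully home. Axes as the meter's.
- stop_far (a joint): Travel (m) of the sprung stop on the meter's +x side: 0 = out, 0.008 = home, where it stops dead; pushed along +x; 1.5 N to start it, 5.5 N when home. Steel bar; its flat face, 46 mm long and 1 to 15 mm above the stage, looks to -x and at rest stands 24 mm beyond the seat point in x; its middle lies 8 mm to the -y side of the seat.
- stop_left (a joint): The same for the stop on the meter's +y side: 0 = out, 0.008 = fully home, pushed in along the meter's +y, same spring; its face looks to -y and at rest stands 24 mm beyond the seat point (along y); its middle is 8 mm to the -x side of the seat point.
- bowl_a: White cupping bowl, 90 mm across, 55 mm tall, bystander. Origin: centre of its underside.
- bowl_b: Another such bowl, bystander.
- spoon: Steel cupping spoon, about 200 mm long, lying flat on the table, bystander. Its origin lies on it, x along it.
- tub: Grey sample tub with a red lid, 158 x 118 x 73 mm, bystander. Origin: centre of its underside.
Not all that is in view belongs to the job. What is shaped like the cell_wide but pink or purple is not meant.

How it is judged:
On the way:
1. the wide-well cell is all the way down over the gauge post (horizontal distance between cell_wide and post below 0.0035 m and z of cell_wide in the frame of post below 0.015 m and angle between cell_wide's own z axis and vertical below 0.08 rad), for 0.2 s.
At the end, for the whole second after the job is handed in: The wide-well cell is upright (0.06 rad) and square (0.08 rad) on the stage, underside within 3 mm of it and 5 mm of the seat point, at rest, itself pressing both stops in by more than 5.5 of 8 mm (over 1.5 N each), with the fingers still on it (over 1 N) (value of joint each of stop_far, stop_left above 0.0055 m and contact force between cell_wide and stop_far above 1.5 N and contact force between cell_wide and stop_left above 1.5 N and horizontal distance between cell_wide and seat below 0.005 m and z of cell_wide in the frame of seat below 0.003 m and angle between cell_wide's own z axis and vertical below 0.06 rad and (angle between the x axis of cell_wide and the x axis of meter, either way round below 0.08 rad or angle between the x axis of cell_wide and the y axis of meter, either way round below 0.08 rad) and linear speed of cell_wide below 0.01 m/s and contact force between the fingers and cell_wide above 1 N); the arm keeps its last pose, push and grip.
It fails at once if the narrow-well cell is disturbed (moved more than 20 mm) (distance of cell_narrow from where it was at the start of the episode above 0.02 m).
It fails at once if a cupping bowl is disturbed (moved more than 20 mm) (distance of bowl_a from where it was at the start of the episode above 0.02 m).
It fails at once if a cupping bowl is disturbed (moved more than 20 mm) (distance of bowl_b from where it was at the start of the episode above 0.02 m).
It fails at once if the spoon is disturbed (moved more than 20 mm) (distance of spoon from where it was at the start of the episode above 0.02 m).
It fails at once if the sample tub is disturbed (moved more than 20 mm) (distance of tub from where it was at the start of the episode above 0.02 m).
It also fails if it takes over 48 s, if anything falls off the work surface, if the arm or the gripper's body presses on something with over 40 N, if the wrist force passes 120 N, or if a joint passes its speed limit or range.

## Working session

There is one attempt and no reset: what is moved stays moved. The work goes in short steps, each a Python script; the robot and the scene stay as the last script left them, time stands still between calls to the robot, and variables do not carry over. Pictures are saved under pics/ and viewed, at most 10 in all, crops included, and the job is handed in when it is done.

```bash
mkdir -p pics; ls; python3 - <<'E'
from plant import *
import cv2,numpy as np
for n in("top","side"):
    im,d=get_image(n); cv2.imwrite(f"pics/{n}0.png",im[:,:,::-1]); np.savez(f"{n}0.npz",im=im,d=d)
    c=get_calibration(n); print(n,c["intrinsics"].tolist(),np.round(c["world_from_camera"],4).tolist())
print(observe())
E
```

```text
pics
top [[405.8845572549812, 0.0, 272.9452894265968], [0.0, 405.8845572549812, 206.6852097375204], [0.0, 0.0, 1.0]] [[0.0128, -0.9981, 0.0608, 0.4529], [-0.9999, -0.0133, -0.0071, 0.0236], [0.0079, -0.0607, -0.9981, 1.3624], [0.0, 0.0, 0.0, 1.0]]
side [[473.85790265283794, 0.0, 286.9366736686737], [0.0, 473.85790265283794, 207.10951086753724], [0.0, 0.0, 1.0]] [[-0.8751, -0.3145, 0.3679, 0.0733], [-0.4839, 0.578, -0.6571, 0.8545], [-0.006, -0.753, -0.658, 0.8718], [0.0, 0.0, 0.0, 1.0]]
{'time_s': 0.1, 'q': array([-1.29412962e+00,  2.21135299e-01,  1.52748518e+00, -3.56584897e-05,
        1.39471818e+00, -1.26093703e-01]), 'joint_velocities': array([ 0.00093412, -0.00092775, -0.00336783,  0.00050991,  0.00016729,
       -0.00227878]), 'joint_torque': array([ 5.56938994e-04, -4.98247218e+01, -3.90544832e+01, -6.94907683e-06,
        5.69619078e-03,  2.09788965e-05]), 'eef_pos': array([ 0.24481392, -0.57446573,  0.23032216]), 'tcp_rot': array([-3.13985610e+00, -1.84758987e-04,  4.02766523e-01]), 'ft_force': array([ 0.27146577, -0.16610487, -0.01822723]), 'torque': array([ 0.00012564, -0.00175972, -0.01197578]), 'grasp_force': 0.0, 'opening': 0.08542045577649131}
```

View pics/top0.png

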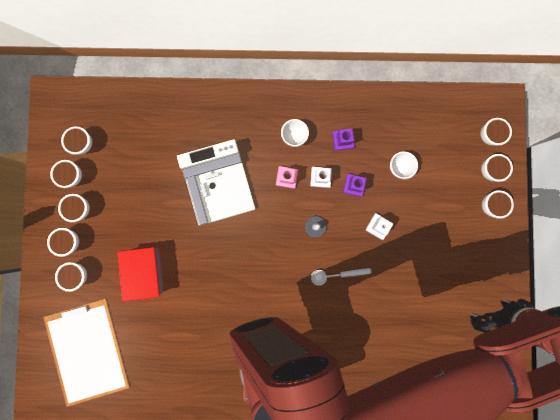

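View pics/side0.png

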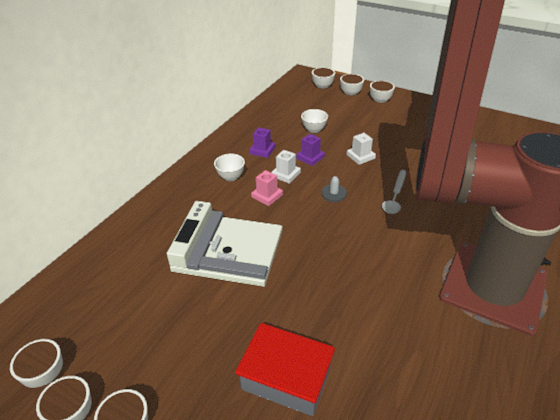

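```bash
cat > h.py <<'E'
import cv2,numpy as np
from plant import *
def cloud(d,c):
    K=c["intrinsics"];T=c["world_from_camera"]
    v,u=np.mgrid[:d.shape[0],:d.shape[1]]
    p=np.stack([(u-K[0,2])/K[0,0]*d,(v-K[1,2])/K[1,1]*d,d],-1)
    w=p@T[:3,:3].T+T[:3,3]; w[d==0]=np.nan
    return w
def ray(uv,z,c):
    K=c["intrinsics"];T=c["world_from_camera"]
    uv=np.atleast_2d(uv).astype(float)
    r=np.c_[(uv-K[[0,1],[2,2]])/K[[0,1],[0,1]],np.ones(len(uv))]@T[:3,:3].T
    return T[:3,3]+r*((z-T[2,3])/r[:,2])[:,None]
def shot(n,name=None):
    c=get_calibration(n); im,d=get_image(n)
    if name: cv2.imwrite(f"pics/{name}.png",im[:,:,::-1])
    return im,d,c
E
python3 - <<'E'
from h import *
for n in("top","side"):
    f=np.load(n+"0.npz");im,d=f["im"],f["d"];c=get_calibration(n);w=cloud(d,c)
    if n=="top": cv2.imwrite("pics/crop.png",cv2.resize(im[110:250,170:430,::-1],None,fx=3,fy=3,interpolation=cv2.INTER_CUBIC))
    # tops at ~70 mm: necks
    hsv=cv2.cvtColor(im,cv2.COLOR_RGB2HSV)
    m=((w[...,2]>.055)&(w[...,2]<.085)&(hsv[...,1]<60)).astype(np.uint8)
    k,l,s,ce=cv2.connectedComponentsWithStats(m)
    for i in range(1,k):
        if 40<s[i,4]<3000: q=w[l==i]; print(n,ce[i].round(1),s[i,4],np.nanmedian(q,0).round(4),"zmax",np.nanpercentile(q[:,2],95).round(4))
    px={"top":[(321,177),(379,227),(287,177),(344,138),(355,185),(315,228),(295,132),(404,165),(212,186)],"side":[(286,160),(361,145),(335,185),(228,251)]}[n]
    for p in px: print(n,p,w[p[1],p[0]].round(3))
E
```

```text
top [206.8 153.5] 841 [0.7002 0.2292 0.0658] zmax 0.0708
top [322.3 174.2] 129 [ 0.6396 -0.1431  0.0684] zmax 0.0725
top [382.7 225.7] 182 [ 0.4748 -0.3371  0.0685] zmax 0.0728
top (321, 177) [ 0.639 -0.147  0.001]
top (379, 227) [ 0.471 -0.324  0.071]
top (287, 177) [ 0.637 -0.032 -0.001]
top (344, 138) [ 0.774 -0.225 -0.001]
top (355, 185) [ 0.613 -0.263 -0.001]
top (315, 228) [ 0.466 -0.121  0.06 ]
top (295, 132) [ 0.789 -0.057  0.008]
top (404, 165) [ 0.682 -0.426  0.009]
top (212, 186) [0.601 0.217 0.021]
side [123.3  83.8] 2271 [ 1.3842 -0.2335  0.0698] zmax 0.0834
side [399.9  25.1] 604 [ 0.6795 -1.2995  0.07  ] zmax 0.0833
side [527.4  48. ] 484 [ 0.1302 -1.2989  0.0705] zmax 0.0838
side [380.6  89.1] 56 [ 0.5426 -0.6891  0.057 ] zmax 0.0606
side [362. 140.] 189 [ 0.4724 -0.3322  0.0696] zmax 0.0738
side [284.9 157.7] 200 [ 0.6358 -0.1388  0.0679] zmax 0.0731
side [188.4 230.3] 1120 [0.6928 0.243  0.0671] zmax 0.0708
side [475.7 270.4] 98 [0.05   0.0432 0.0718] zmax 0.0838
side [489.  281.4] 45 [0.0185 0.0626 0.0748] zmax 0.0837
side [ 16.7 358.5] 86 [0.7754 0.6791 0.0564] zmax 0.0583
side [ 55.  360.8] 45 [0.7012 0.6435 0.056 ] zmax 0.0584
side [ 23.8 379.1] 42 [0.7222 0.6988 0.0562] zmax 0.0585
side [ 59.9 381.4] 66 [0.6651 0.6656 0.0561] zmax 0.0583
side [138.8 396.7] 45 [0.5128 0.6197 0.0563] zmax 0.0588
side (286, 160) [ 0.623 -0.125  0.071]
side (361, 145) [ 0.467 -0.316  0.061]
side (335, 185) [ 0.463 -0.119  0.044]
side (228, 251) [0.595 0.221 0.024]
```

View pics/crop.png

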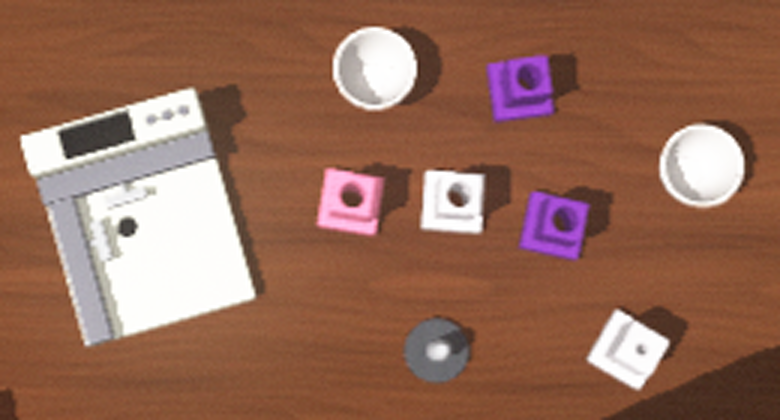

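Candidates (top view): white with wide well (321,177); white with a small well (379,227); pink (287,177); purple (344,138) and (355,185). The crop shows the white one at crop (455,200) has the wide well, so that is cell_wide. The post is at top (315,228). The meter's seat disc is at (212,186), turned about +16°.

```bash
python3 - <<'E'
from h import *
P=np.pi
for i,(p,yaw) in enumerate([((.60,.21,.26),P/2+.28),((.465,-.12,.26),P/2),((.638,-.143,.26),P/2)]):
    movep(p,[P,0,yaw]); hold(.2)
    im,d,c=shot("wrist",f"w{i}"); np.savez(f"w{i}.npz",im=im,d=d,T=c["world_from_camera"],K=c["intrinsics"])
    o=observe();print(o["time_s"],o["eef_pos"],np.round(c["world_from_camera"],3).tolist())
a=[cv2.resize(cv2.imread(f"pics/w{i}.png"),(400,300)) for i in range(3)]
cv2.imwrite("pics/w.png",np.vstack([np.hstack(a[:2]),np.hstack([a[2],a[2]*0])]))
E
```

```text
3.375 [0.60013167 0.20960325 0.25998614] [[0.962, 0.265, 0.073, 0.582], [0.274, -0.928, -0.25, 0.272], [0.001, 0.261, -0.965, 0.403], [0.0, 0.0, 0.0, 1.0]]
4.9667 [ 0.46538714 -0.1193721   0.25993033] [[1.0, 0.0, 0.001, 0.465], [0.0, -0.966, -0.26, -0.054], [0.001, 0.26, -0.966, 0.403], [0.0, 0.0, 0.0, 1.0]]
5.95 [ 0.63735543 -0.14303589  0.26102768] [[1.0, -0.002, 0.002, 0.637], [-0.001, -0.965, -0.261, -0.077], [0.002, 0.261, -0.965, 0.404], [0.0, 0.0, 0.0, 1.0]]
```

View pics/w.png

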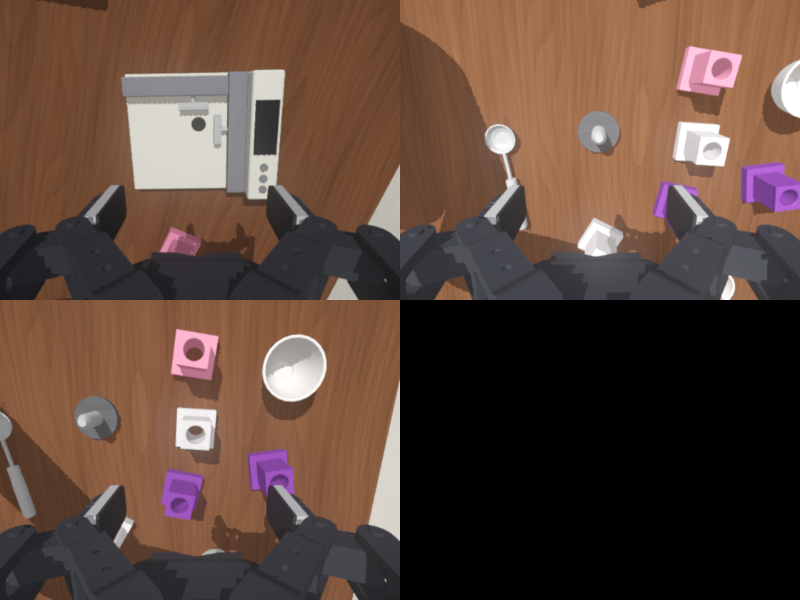

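Wrist tiles: meter with seat disc at (198,124) and post at (599,132) in the top row; the cell's neck is at (196,434) in the lower left, with the wide well clearly visible. Next I measure.

```bash
cat >> h.py <<'E'
def load(i):
    f=np.load(f"w{i}.npz"); return f["im"],f["d"],dict(intrinsics=f["K"],world_from_camera=f["T"])
def near(w,x,y,r): return np.hypot(w[...,0]-x,w[...,1]-y)<r
def rect(m,z,c):
    "min-area rectangle of mask's outline cast on plane z: centre, sides, yaw in (-45,45]"
    p=cv2.findContours(m.astype(np.uint8),cv2.RETR_EXTERNAL,cv2.CHAIN_APPROX_NONE)[0]
    p=max(p,key=cv2.contourArea)[:,0]
    q=ray(p,z,c)[:,:2]; (ce,s,a)=cv2.minAreaRect((q*1000).astype(np.float32))
    return np.array(ce)/1000,np.array(s),(a+45)%90-45
def tri(rs):
    A=np.zeros((3,3));b=np.zeros(3)
    for uv,c in rs:
        o=c["world_from_camera"][:3,3];r=ray(uv,0,c)[0]-o;r/=np.linalg.norm(r);M=np.eye(3)-np.outer(r,r);A+=M;b+=M@o
    return np.linalg.solve(A,b)
E
python3 - <<'E'
from h import *
tf=np.load("top0.npz");tc=get_calibration("top");tw=cloud(tf["d"],tc)
def blobs(m,lo,hi):
    k,l,s,ce=cv2.connectedComponentsWithStats(m.astype(np.uint8)); return [(ce[i],s[i,4],l==i) for i in range(1,k) if lo<s[i,4]<hi]
def show(t,im,d,c,big):
    w=cloud(d,c);hsv=cv2.cvtColor(im,cv2.COLOR_RGB2HSV)
    # cell: neck top
    n=near(w,.638,-.143,.045)
    m=n&(w[...,2]>.063)
    if m.sum()>20: print(t,"neck",rect(m,.07,c),"z",np.nanmedian(w[...,2][m]))
    m=n&(w[...,2]>.006)&(w[...,2]<.025)
    if m.sum()>20:print(t,"foot z",np.nanmedian(w[...,2][m]))
    # post
    n=near(w,.466,-.123,.06); m=n&(w[...,2]>.053)
    if m.sum()>5: print(t,"pin top px",np.argwhere(m).mean(0)[::-1],ray(np.argwhere(m).mean(0)[::-1],.06,c),np.nanmedian(w[m],0))
    m=n&(w[...,2]>.005)&(w[...,2]<.05)|m
    m=n&(hsv[...,1]<70)&(w[...,2]>.004)
    if m.sum()>20: print(t,"post foot",[ [np.array(a).round(4) if 0 else a for a in rect(m&(w[...,2]<.02),.01,c)]])
    # disc
    n=near(w,.601,.217,.03)&(hsv[...,2]<80)&(w[...,2]<.03)
    for ce,a,mm in blobs(n,15*big/4,3000): print(t,"disc",ce,a,ray(ce,.02,c),np.nanmedian(w[mm],0),rect(mm,.02,c))
    # meter display box top
    m=near(w,.69,.235,.14)&(w[...,2]>.058)&(w[...,2]<.075)
    if m.sum()>100: print(t,"box",rect(m,.066,c))
    m=near(w,.60,.22,.19)&(w[...,2]>.012)
    m&=w[...,1]>.06
    if m.sum()>100: print(t,"meter base",rect(m&(w[...,2]<.03),.02,c))
show("top",tf["im"],tf["d"],tc,4)
for i in range(3): show(i,*load(i),8)
E
```

```text
top neck (array([ 0.63734296, -0.14328937]), array([42.04678726, 41.78931808]), 0.36516526341438293) z 0.06861955147404541
top foot z 0.015359346674870489
top pin top px [316.16 226.28] [[ 0.47114407 -0.1251062   0.06      ]] [ 0.47200109 -0.12482791  0.05752116]
top post foot [[array([ 0.47276163, -0.12696384]), array([66.65609741, 66.71331024]), 0.45965152978897095]]
top disc [212.  185.5] 22 [[0.60248279 0.2172885  0.02      ]] [0.60262108 0.21738426 0.01943593] (array([0.60248596, 0.2172868 ]), array([16.68516541, 13.26782131]), 1.2734781503677368)
top box (array([0.70100977, 0.22963568]), array([ 46.12777328, 193.78797913]), 16.99880599975586)
top meter base (array([0.5817749 , 0.17685242]), array([163.73526001, 162.87089539]), 17.04255485534668)
0 box (array([0.69866101, 0.22884106]), array([ 45.8571434, 193.2903595]), 16.897756576538086)
0 meter base (array([0.58022198, 0.17406607]), array([161.69921875, 160.41288757]), 16.921031951904297)
1 neck (array([ 0.63497498, -0.14449199]), array([43.48978043, 45.9705925 ]), -3.9475631713867188) z 0.0705046702506148
1 foot z 0.01668066737798657
1 pin top px [281.02561734 360.79668423] [[ 0.47372539 -0.33914266  0.06      ]] [ 0.4670684  -0.10802468  0.34090842]
1 post foot [[array([ 0.46988354, -0.1274503 ]), array([70.54779053, 70.10194397]), 0.007045559585094452]]
2 neck (array([ 0.63883307, -0.33326083]), array([219.71221924, 435.26876831]), -0.21028900146484375) z 0.3453843266223108
2 foot z 0.016494885589993624
2 pin top px [117.81294964 169.97841727] [[ 0.47312221 -0.12674577  0.06      ]] [ 0.47253946 -0.12678121  0.0581637 ]
2 post foot [[array([ 0.47084921, -0.12756796]), array([69.27696991, 72.42001343]), -0.108306884765625]]
```

```bash
python3 - <<'E'
from h import *
im,d,c=load(2);w=cloud(d,c)
m=near(w,.638,-.143,.045)&(w[...,2]>.063)&(w[...,2]<.09)
ce,s,a=rect(m,.07,c);print(ce,s,a)
# two-view height of the neck top and pin top
tf=np.load("top0.npz");tc=get_calibration("top");tw=cloud(tf["d"],tc)
def cen(w,x,y,r,lo): 
    m=(near(w,x,y,r)&(w[...,2]>lo)&(w[...,2]<.09)).astype(np.uint8)
    p=max(cv2.findContours(m,cv2.RETR_EXTERNAL,cv2.CHAIN_APPROX_NONE)[0],key=cv2.contourArea)
    return np.array(cv2.minAreaRect(p)[0])
im1,d1,c1=load(1);w1=cloud(d1,c1)
print("neck",tri([(cen(tw,.638,-.143,.045,.063),tc),(cen(w,.638,-.143,.045,.063),c)]))
for V in([(w1,c1)],[(w,c)]): print("pin",tri([(cen(tw,.47,-.126,.03,.055),tc)]+[(cen(x,.47,-.126,.03,.055),cc) for x,cc in V]))
print("pin 1,2",tri([(cen(x,.47,-.126,.03,.055),cc) for x,cc in((w1,c1),(w,c))]))
im0,d0,c0=load(0);w0=cloud(d0,c0);g=im0.max(2)
k,l,st,cc=cv2.connectedComponentsWithStats((near(w0,.601,.217,.035)&(g<110)).astype(np.uint8))
for i in range(1,k):
    if st[i,4]>30: print("disc",cc[i],st[i],ray(cc[i],.02,c0),"tri",tri([(cc[i],c0),((212,185.5),tc)]))
# grasp
P=np.pi
gripper_to(.075,40)
yaw=P/2+np.radians(a)
x,y=ce if abs(s-42).max()<4 else (.638,-.143)
movep([x,y,.12],[P,0,yaw]); print("f",move_l([x,y,.031],feed=.1,max_force=15))
gripper_to(0.03,60);o=observe();print(o)
print(move_l([x,y,.14],feed=.15));o=observe();print(o["time_s"],o["opening"],o["ft_force"])
shot("wrist","g1");shot("side","g2")
a=[cv2.imread(f"pics/g{i}.png") for i in(1,2)];cv2.imwrite("pics/g.png",cv2.resize(np.hstack(a),(800,300)))
E
```

```text
[ 0.63656073 -0.14446515] [43.06441879 42.01465988] -3.5164108276367188
neck [ 0.63639241 -0.14261633  0.07665011]
pin [ 0.47038245 -0.12277059  0.07884555]
pin [ 0.47118348 -0.12627261  0.05663276]
pin 1,2 [ 0.47034364 -0.12767396  0.05494823]
disc [277.43014706 173.44117647] [269 165  18  18 272] [[0.60182009 0.21655777 0.02      ]] tri [0.60191599 0.21692242 0.02286209]
disc [286.57467858 384.10011854] [  115   323   333    97 21934] [[ 0.6968381  -0.06677694  0.02      ]] tri [0.59148268 0.18081098 0.30111039]
f False
{'time_s': 8.275, 'q': array([-3.43882786e-01,  4.87585504e-01,  1.58376961e+00, -1.17769675e-05,
        1.06850748e+00, -2.82511430e-01]), 'joint_velocities': array([-0.00177124, -0.00136308, -0.00302052,  0.00207026,  0.00085493,
        0.00133341]), 'joint_torque': array([-1.98375218e-02, -5.39830148e+01, -3.17581451e+01,  9.07698297e-03,
       -1.07362533e-01, -2.47794487e-03]), 'eef_pos': array([ 0.63728229, -0.14473381,  0.03201417]), 'tcp_rot': array([3.13993406e+00, 4.92208350e-04, 1.50943022e+00]), 'ft_force': array([-0.42666365, -1.05899679,  4.17833617]), 'torque': array([ 0.03004881,  0.08849237, -0.0103123 ]), 'grasp_force': 61.97442054748535, 'opening': 0.041074142223266726}
False
9.15 0.04113615405305306 [-0.83517015 -0.28768588 -3.19341452]
```

View pics/g.png

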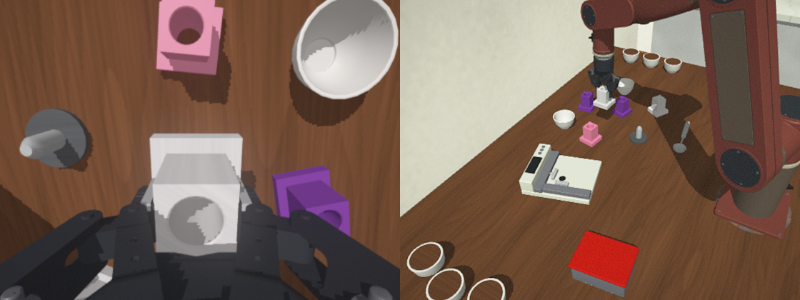

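Grasped and lifted (opening 41 mm, 62 N): the neck is between the pads, with the well at (195,220) in the left tile. Next I measure the cell's offset in the hand, then go to the post.

```bash
cat >> h.py <<'E'
def inhand(cell_z):
    "cell centre from the visible foot top and neck top, relative to TCP, in the tool's (yaw) axes"
    o=observe();im,d,c=shot("wrist");w=cloud(d,c);t=o["eef_pos"];yw=o["tcp_rot"][2]-np.pi/2
    R=np.array([[np.cos(yw),np.sin(yw)],[-np.sin(yw),np.cos(yw)]])
    l=(w[...,:2]-t[:2])@R.T; hsv=cv2.cvtColor(im,cv2.COLOR_RGB2HSV)
    br=(hsv[...,1]<50)&(hsv[...,2]>110)
    for nm,z,h in(("foot",.016,.032),("neck",.07,.021)):
        m=br&(abs(w[...,2]-cell_z-z)<.006)&(abs(l[...,0])<.045)&(abs(l[...,1])<.05)
        e=[l[m][:,1][abs(l[m][:,0]-x)<.004].max() for x in(-.012,0,.012)]
        print(nm,m.sum(),"z",np.median(w[...,2][m])-z,"y centre",np.round(np.array(e)-h,4),"x range",np.percentile(l[m][:,0],[1,99]))
E
python3 - <<'E'
from h import *
P=np.pi
o=observe();print(o["eef_pos"],o["tcp_rot"]);inhand(.108)
movep([.4705,-.127,.14],[P,0,P/2]);print(observe()["eef_pos"]);inhand(.108)
shot("side","p1"); im=cv2.imread("pics/p1.png");cv2.imwrite("pics/p1c.png",cv2.resize(im[100:240,250:430],None,fx=4,fy=4))
E
```

```text
[ 0.63537394 -0.14404695  0.13795702] [-3.13836000e+00 -9.35867344e-04  1.50943056e+00]
foot 4521 z 0.10663380190621592 y centre [-0.0001 -0.0003 -0.0003] x range [-0.03193813  0.03124338]
neck 8660 z 0.10640518654620923 y centre [0.0003 0.0001 0.    ] x range [-0.02426326  0.02386181]
[ 0.4708761  -0.12723018  0.14034448]
foot 4431 z 0.10898888741108183 y centre [-0.0002 -0.0002 -0.0002] x range [-0.03188373  0.0313719 ]
neck 9478 z 0.10883808664577724 y centre [0.0001 0.0002 0.0002] x range [-0.02474592  0.02427708]
```

View pics/p1c.png

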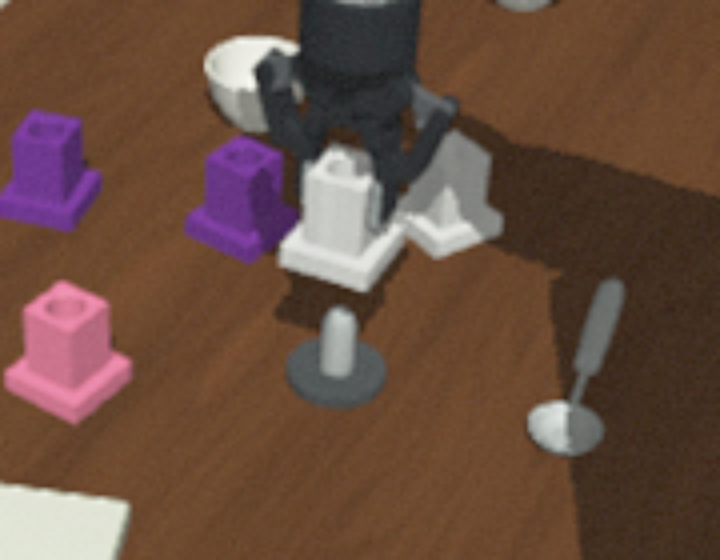

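The side view shows the cell upright, directly above the pin (crop (340,320)), and it is centred in the hand. I lower it now.

```bash
python3 - <<'E'
from h import *
x,y=.4705,-.127
move_l([x,y,.088],feed=.1)
f0=observe()["ft_force"]
hit=move_l([x,y,.040],feed=.04,max_force=12)
o=observe();print(hit,o["eef_pos"],o["ft_force"]-f0,o["opening"],o["time_s"])
inhand(o["eef_pos"][2]-.0313)
shot("side","p2"); im=cv2.imread("pics/p2.png");cv2.imwrite("pics/p2c.png",cv2.resize(im[100:240,250:430],None,fx=3,fy=3))
E
```

```text
True [ 0.47013197 -0.12681158  0.04199052] [-1.181058    1.98509036  6.24775833] 0.04176135489569277 11.8417
foot 4279 z 0.010648651016972446 y centre [-0.0002 -0.0002 -0.0003] x range [-0.03192938  0.03136162]
neck 9228 z 0.01051458540953551 y centre [0.0001 0.0001 0.    ] x range [-0.02459104  0.02402098]
```

View pics/p2c.png

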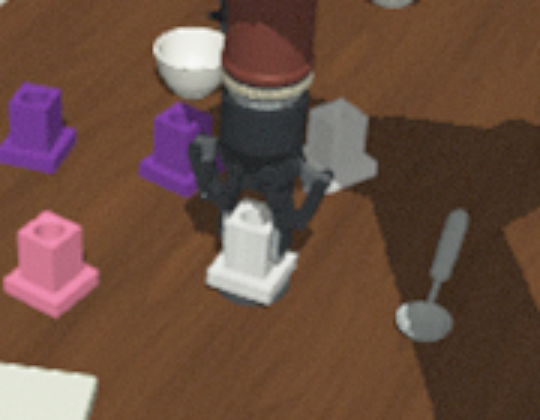

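Seated on the foot: underside at 10.5 mm, upright in the view, and lateral forces are small. I hold briefly, lift off, then go to the stage.

```bash
python3 - <<'E'
from h import *
P=np.pi;a=.2955;R=np.array([[np.cos(a),-np.sin(a)],[np.sin(a),np.cos(a)]]);S=np.array([.6018,.2170])
hold(.4)
o=observe();move_l([o["eef_pos"][0],o["eef_pos"][1],.16],feed=.12)
p=S+R@[-.022,-.022]
movep([*p,.13],[P,0,P/2+a]);hold(.2)
o=observe();print(o["eef_pos"],o["tcp_rot"],o["time_s"])
hit=move_l([*p,.050],feed=.06,max_force=6)
o=observe();print(hit,o["eef_pos"],o["tcp_rot"],o["ft_force"],o["opening"],o["time_s"])
inhand(o["eef_pos"][2]-.0313)
# re-measure the meter relative to the held cell
im,d,c=shot("wrist","s1");w=cloud(d,c)
m=near(w,.70,.23,.14)&(w[...,2]>.058)&(w[...,2]<.075)&(w[...,0]>.66);print("box",rect(m,.066,c))
E
```

```text
[0.58752801 0.18815793 0.130404  ] [3.14108279e+00 2.53601468e-04 1.86422992e+00] 14.9583
True [0.58697349 0.18954192 0.05200613] [-3.14090705e+00 -1.24926332e-04  1.86629792e+00] [0.03195256 0.77877861 4.58599846] 0.04175781231872498 16.1667
foot 5284 z 0.020520719565635698 y centre [0.0179 0.018  0.0179] x range [-0.03190537  0.03363064]
neck 8926 z 0.0205043855119897 y centre [0.0001 0.0001 0.0002] x range [-0.02506858  0.02441503]
box (array([0.67966296, 0.23281464]), array([ 35.06007385, 140.0385437 ]), 29.579267501831055)
```

View pics/s1.png

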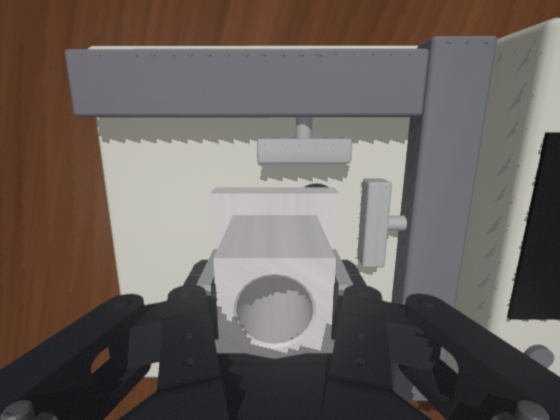

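The picture shows the cell on the stage (foot edge at row 190), square to both bars: the left bar at (304,150) and the far bar at (375,222). Underside is at 20.5 mm. Now I push into the corner in small steps.

```bash
python3 - <<'E'
from h import *
a=.2955;R=np.array([[np.cos(a),-np.sin(a)],[np.sin(a),np.cos(a)]]);S=np.array([.6018,.2170])
f0=observe()["ft_force"][:2]@R
off=np.array([-.010,-.010])
for k in range(14):
    move_l([*(S+R@off),.0515],feed=.03 if k==0 else .02,max_force=30)
    hold(.15);o=observe();f=o["ft_force"][:2]@R-f0
    print(np.round(off*1e3,1),"pos",np.round((o["eef_pos"][:2]-S)@R*1e3,2),"f",f.round(1),o["ft_force"][2].round(1),"z",o["eef_pos"][2].round(4),o["tcp_rot"].round(3))
    step=np.where(f<-9,0,.0025 if k<4 else .001)
    if not step.any(): break
    off=np.minimum(off+step,.005)
print(o["time_s"],o["opening"],o["grasp_force"])
inhand(.0205);shot("wrist","s2")
E
```

```text
[-10. -10.] pos [-9.24 -9.83] f [-1.7 -0.1] 5.8 z 0.0521 [-3.138e+00 -1.000e-03  1.867e+00]
[-7.5 -7.5] pos [-7.12 -7.66] f [-2.6 -2. ] 6.7 z 0.0521 [-3.137 -0.     1.867]
[-5. -5.] pos [-5.31 -5.95] f [-4.9 -3.6] 9.8 z 0.0521 [-3.135e+00  1.000e-03  1.867e+00]
[-2.5 -2.5] pos [-3.23 -4.04] f [-7.1 -6. ] 11.3 z 0.0522 [-3.134e+00  2.000e-03  1.867e+00]
[0. 0.] pos [-1.17 -2.12] f [-8.9 -9.3] 12.5 z 0.0522 [-3.133e+00  3.000e-03  1.867e+00]
[1. 0.] pos [-0.58 -2.05] f [-11.4  -8.3] 13.4 z 0.0523 [-3.132e+00  3.000e-03  1.867e+00]
[1. 1.] pos [-0.46 -1.59] f [-10.7  -9.2] 13.4 z 0.0523 [-3.133e+00  3.000e-03  1.866e+00]
19.8833 0.041350408676187965 63.436317443847656
foot 7890 z 0.020394687993940633 y centre [0.0179 0.0178 0.018 ] x range [-0.03227158  0.0425504 ]
neck 9132 z 0.020762539428424973 y centre [0.0004 0.0002 0.0002] x range [-0.024779    0.02422317]
```

View pics/s2.png

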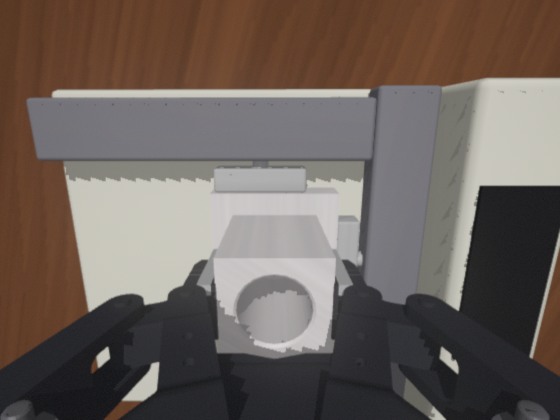

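Both bars are against the cell and mostly pressed (far bar (347,240), left bar (260,180)). No hard stop felt yet, so I press on until it stiffens.

```bash
python3 - <<'E'
from h import *
a=.2955;R=np.array([[np.cos(a),-np.sin(a)],[np.sin(a),np.cos(a)]]);S=np.array([.6018,.2170])
off=np.array([.002,.002])
for k in range(8):
    move_l([*(S+R@off),.0517],feed=.02,max_force=30)
    hold(.2);o=observe();f=o["ft_force"][:2]@R
    print(np.round(off*1e3,1),"pos",np.round((o["eef_pos"][:2]-S)@R*1e3,2),"f",f.round(1),o["ft_force"][2].round(1),o["tcp_rot"].round(3))
    step=np.where(f<-16,0,.001)
    if not step.any(): break
    off=np.minimum(off+step,.007)
hold(.5);o=observe();print(o["time_s"],o["eef_pos"],o["joint_velocities"].round(4),o["grasp_force"],o["ft_force"])
im,d,c=shot("wrist","s3");w=cloud(d,c)
# gap from bar top's front/back to housing front, in meter axes about S
l=(w[...,:2]-S)@R; z=w[...,2]
far=(abs(l[...,1]+.008)<.015)&(l[...,0]>.02)&(l[...,0]<.06)
for nm,ax,ot in(("far",0,1),("left",1,0)):
    m=(abs(l[...,ot]+.012)<.008)&(abs(l[...,ax]-.04)<.02)
    b=m&(abs(z-.036)<.0025);h=l[...,ax][m&(z>.0325)&(z<.0365)]; print(nm,"bar/housing-height extents",np.percentile(h,[1,25,50,75,99]).round(4))
E
```

```text
[2. 2.] pos [ 0.3  -0.76] f [-10.7 -10.3] 12.8 [-3.132  0.004  1.866]
[3. 3.] pos [ 0.64 -0.39] f [-13.5 -13.5] 15.7 [-3.13   0.004  1.866]
[4. 4.] pos [ 0.79 -0.28] f [-18.  -15.9] 18.3 [-3.128  0.006  1.866]
[4. 5.] pos [0.76 0.1 ] f [-18.  -18.1] 20.0 [-3.128  0.007  1.866]
22.2833 [0.60247803 0.21733135 0.05246875] [ 0.0001  0.0004 -0.0002  0.0008  0.0011  0.0003] 64.089674949646 [-12.01384476 -22.43346734  19.16568242]
far bar/housing-height extents [0.0394 0.0427 0.0449 0.0458 0.0464]
left bar/housing-height extents [0.021  0.0331 0.0368 0.0406 0.0448]
```

View pics/s3.png

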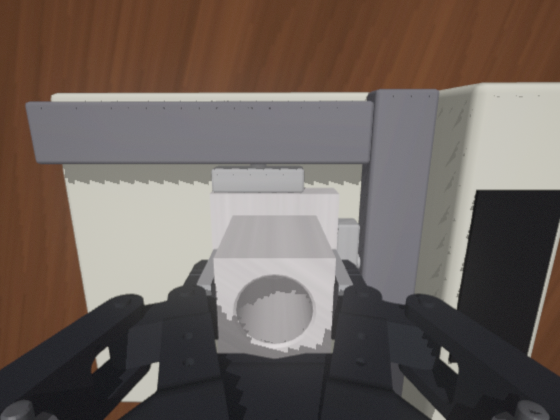

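The picture shows the cell square with its foot against both bars (left bar (258,180), far bar (347,240)). The force now rises without any more travel on either axis, so both stops are home. Tilt is about 0.014 rad.

```bash
python3 -c "
from plant import *
print(job_done())"
```

```text
the job is handed in; nothing more can be done
None
```

The wide-well cell went fully down over the gauge post, came off, and was handed in at about 22 s standing square on the stage, still gripped at about 64 N. By force and position readings both stops are home, but the interface returned no verdict.

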